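Gauge two seal holders and hold the good one up on the cam lift

ROBOT

A 6-joint arm with a two-finger parallel gripper is mounted at the origin on the work surface. World frame = base frame: x ahead of the robot, y to its left, z up, the work surface at z = 0. Lengths are in m, angles in rad, forces in N, time in s.
With the tool pointing down it reaches from about 0.325 to 0.775 m from the base axis. Payload 5.5 kg.
Tool frame: the origin (TCP) lies midway between the tips of the shut fingers; the grasp point (between the pads) lies 19 mm behind it (r.hold_point_z is the distance from the TCP to the grasp point, in m); z points along the fingers, y is the line along which they close (so a half turn about z gives the same grasp; the last joint's range is limited). The gripper opens to 85 mm and grips with 20 to 120 N. Pads are 22 mm wide; open, the fingers measure 114 mm over their backs; the gripper's body (76 mm by 85 mm) begins 54 mm behind the grasp point. The pads swing forward as they close: fully open they stand 13 mm farther back than shut.
Start: joints at [-1.227, 0.091, 1.231, -0, 1.82, -0.057], TCP at [0.234, -0.552, 0.231] pointing down, gripper open.
Joint ranges: [-2.87, 2.87], [-0.86, 2.18], [0.17, 2.46], [-1.51, 4.65], [0.06, 2.69], [-2.65, 2.65]. Speed limits (rad/s): [2.57, 2.57, 3.01, 3.14, 3.14, 3.14].

INTERFACE

Orientations are given as [roll, pitch, yaw] about the fixed x, y, z axes, in that order (R = Rz(yaw) Ry(pitch) Rx(roll)).
In Python, from rig import r, eyes gives the robot as it stands. The module is installed in compiled form; this text tells all that it offers.
- The arm moves only by the tool arm_command, never from a script. Its argument "rows" is a list of rows, each an object with "delta_pos": the shift along the tool's x, y, z in mm, a list of three; "yaw": the turn about the tool's z in degrees; "fingers": the opening in per cent of the stroke, from 0 (shut) to 100 (fully open). In form: [{"delta_pos": [tx, ty, tz], "yaw": yaw, "fingers": fingers}, ...]. A call has 1 to 20 rows; each row is the pose to reach, as a shift and turn from the pose commanded when the call began, along the tool's axes at that moment; what a row does not reach only later rows make up. A row lasts 1/10 s, in which the tool goes at most 50 mm and 8.59 degrees, less where a joint would pass 70% of its speed; a pose out of reach is approached as far as the arm can. A call with a gripper value outside its range is refused whole. The fingers move at their own pace and stop on an object; "newtons" is the grip in N (left out, the last holds). Time passes only in rows, so rows that repeat a pose let the fingers close. It gives the time, the measured TCP pose, the force, the opening and the grip force at its end, in the units of the state.
- r.observe(): the state, without advancing time (a new reading comes with each control period).
- eyes.grab_frame(name): name is "scene" or "top" or "wrist"; returns (picture, depth): 480x640x3 uint8, blue, green, red; 480x640 float32, m along the optical axis (not along the pixel's ray), 0 where there is no reading.
- eyes.camera_params(name): a dict with "vfov" (degrees; the focal length in pixels is half the picture's height over the tangent of half this angle, whatever the lens; pixels are square), "cx", "cy" (the principal point, pixels), "camera_from_world" (4x4, takes a point from world to camera coordinates); the wrist camera has in their place "mount" (4x4, takes a point from camera to tool coordinates, whose origin is the TCP and whose axes are the flange's). Camera axes: x right, y up, looking along -z (the intrinsics and any distortion apply to the point x, -y, -z); pixel columns grow to the right and rows downward; lengths in m; the calibration is good to about 2 mm. A picture is of the moment at which its call begins: read the wrist's pose just before it. camera_params takes no time and is no camera call.
- r.close_job(): hands the job in; it is judged then, once.
The state is a dict: "clock": time; "q": joint angles; "joint_velocities": joint speeds; "joint_efforts": joint torques, N m; "eef_pos": TCP position; "eef_rot": TCP orientation; "contact_force": force on the tool from outside, world axes, zero at the start; "ft_torque": the same for the moment, N m; "grip_width": finger opening in m; "grip_force": force on a finger pad.
Only numpy, scipy, OpenCV 4.12 (cv2) and the standard library are available. Lean on these libraries where they do the work, as an engineer would, in place of code of your own. Each camera call takes 0.05 s, during which the arm holds its last target. There are 200 camera calls.

TASK

Two look-alike black seal holders of neighbouring bore sizes have been mixed up: find the one that slides fully home over the gauge pin of the cam-lift stand, flange down, and leave it there, and put the tight one in the red reject tray, without forcing either on the pin and without disturbing the other things on the counter. Once both are sorted, swing the cam lever by its red grip up to its highest lift, so that the lift table raises the good holder in front of the ultrasonic probe. Finish while still holding the lever there with the fingers, because it springs back when let go.

Things in the scene. Friction and masses are not known exactly. Their poses are not given: they have to be found in the camera images.
- gauge_stand: Fixed grey cam-lift gauge stand. Origin: on the counter straight below the gauge pin; -x faces the robot more or less, +y is the lever side, z up. Base plate 12 mm high, x -90 to +120 mm, y -61 to +73 mm. An upright steel gauge pin, 20 mm diameter (top 9 mm tapers to 10 mm), rises through a round aluminium lift table, 72 mm diameter, its top 77 mm above the counter when down.
- pin_tip (a point): Top of the gauge pin, on its axis, 127 mm above the counter, 50 mm above the lowered lift table.
- probe_tip (a point): Steel tip of the fixed white ultrasonic probe on the stand, 34 mm from the pin axis on the stand's +x side, 95 mm above the counter. The probe (26 mm diameter, 110 mm long, clamp up to 113 mm above the counter) lies level along the stand's x axis: fingers closing along the stand's y axis stay clear of it.
- table_top (a point): Centre of the lift table's upper face, on the pin axis; it rises with the table. A holder that is fully home has its origin here.
- grip_centre (a point): Middle of the red grip of the cam lever: a round bar 20 mm in diameter, 52 mm long, parallel to the lever's axis (the stand's y axis), sticking out sideways from the end of a flat steel arm, 118 mm from the axis; moves with the lever. Pinched from above across the bar (fingers closing along the stand's x axis) it can turn between the fingers as the lever swings.
- lever_pivot (a point): Point on the lever's horizontal axis (which runs along the stand's y axis) in the plane in which the middle of the grip swings: 100 mm to the stand's +y side, 40 mm above the counter. Fixed to the stand.
- cam_lever (a joint): Lever angle, rad. 0: at rest, grip on the stand's -x side, 10 degrees above level. Grows as the grip swings up and over towards the stand's +x side. The lift grows to 14.7 mm at 1.57 (an eccentric's top dead centre, lever 10 degrees past upright) and falls beyond; end stop 2.2. A spring returns it to 0 when let go; 3 to 4 N at the grip moves and holds it.
- lift_table (a joint): Height of the lift table above its lowest position in m: 0 when the lever is at rest, 0.0147 at the highest lift.
- holder_a: Loose black seal holder, an open sleeve standing flange down: body 36 mm diameter, 42 mm high in all, bottom flange 48 mm diameter, 6 mm thick, thin white band near the top; 40 to 85 g. Origin: underside centre, z up the bore. Bore either 23.2 mm (goes home on the pin) or 18.6 mm (stops on the pin's nose, about 45 mm above home); the other holder has the other bore.
- holder_b: The second black seal holder, the same outside as holder_a and with the other of the two bores.
- reject_tray: Fixed open red tray, 110 (x) x 130 (y) x 35 mm high, walls and floor 4 mm. Origin: underside centre.
- trap_disc: Loose titanium trap disc, 44 mm diameter, 9.5 mm thick, lying flat; leave alone. Origin: underside centre.
- union: Loose polished stainless union with a hexagon, 52 mm wide, 56 mm high, standing; leave alone. Origin: underside centre.
- paste_jar: Loose small blue jar with white cap, 44 mm diameter, 50 mm high; leave alone. Origin: underside centre.
- wrench: Loose steel wrench 180 mm long, lying; leave alone. Origin: about its middle, on the counter.
- torch: Loose yellow inspection torch, 120 x 24 x 24 mm, lying; leave alone. Origin: underside, about its middle.

How it is judged:
On the way:
1. one holder is fully home on the gauge pin, on the lowered lift table, and the other lies in the reject tray, both let go (((horizontal distance between holder_a and pin_tip below 0.004 m and z of holder_a in the frame of table_top between -0.003 and 0.003 m and angle between holder_a's own z axis and vertical below 0.1 rad and x of holder_b in the frame of reject_tray between -0.053 and 0.053 m and y of holder_b in the frame of reject_tray between -0.063 and 0.063 m and z of holder_b in the frame of reject_tray between -0.002 and 0.032 m and linear speed of holder_b below 0.05 m/s and contact force between the fingers and holder_a below 0.3 N and contact force between the fingers and holder_b below 0.3 N) or (horizontal distance between holder_b and pin_tip below 0.004 m and z of holder_b in the frame of table_top between -0.003 and 0.003 m and angle between holder_b's own z axis and vertical below 0.1 rad and x of holder_a in the frame of reject_tray between -0.053 and 0.053 m and y of holder_a in the frame of reject_tray between -0.063 and 0.063 m and z of holder_a in the frame of reject_tray between -0.002 and 0.032 m and linear speed of holder_a below 0.05 m/s and contact force between the fingers and holder_b below 0.3 N and contact force between the fingers and holder_a below 0.3 N)) and value of joint lift_table below 0.002 m), for 0.2 s.
At the end, for the whole second after the job is handed in: Fingers hold the cam lever (over 1 N) still, within 0.2 rad of 1.57, lift table up over 14 mm; the fitting holder is on the table over the pin (home within 3 mm, tilt under 0.1 rad, 4 mm of the axis), the other rests in the reject tray, neither touched by the fingers (value of joint cam_lever between 1.371 and 1.771 rad and velocity of joint cam_lever between -0.1 and 0.1 rad/s and value of joint lift_table above 0.014 m and contact force between the fingers and cam_lever above 1 N and ((horizontal distance between holder_a and pin_tip below 0.004 m and z of holder_a in the frame of table_top between -0.003 and 0.003 m and angle between holder_a's own z axis and vertical below 0.1 rad and x of holder_b in the frame of reject_tray between -0.053 and 0.053 m and y of holder_b in the frame of reject_tray between -0.063 and 0.063 m and z of holder_b in the frame of reject_tray between -0.002 and 0.032 m and linear speed of holder_b below 0.05 m/s and contact force between the fingers and holder_a below 0.3 N and contact force between the fingers and holder_b below 0.3 N) or (horizontal distance between holder_b and pin_tip below 0.004 m and z of holder_b in the frame of table_top between -0.003 and 0.003 m and angle between holder_b's own z axis and vertical below 0.1 rad and x of holder_a in the frame of reject_tray between -0.053 and 0.053 m and y of holder_a in the frame of reject_tray between -0.063 and 0.063 m and z of holder_a in the frame of reject_tray between -0.002 and 0.032 m and linear speed of holder_a below 0.05 m/s and contact force between the fingers and holder_b below 0.3 N and contact force between the fingers and holder_a below 0.3 N))); the arm keeps its last pose, push and grip.
It fails at once if a holder is forced on the pin or stand (contact forces adding up to more than 120 N) (contact force between any of holder_a, holder_b and gauge_stand above 120 N).
It fails at once if the disc, union, jar, wrench or torch is moved more than 30 mm (distance of any of trap_disc, union, paste_jar, wrench, torch from where it was at the start of the episode above 0.03 m).
It also fails if it takes over 61 s, if anything falls off the work surface, if the arm or the gripper's body presses on something with over 40 N, if the wrist force passes 120 N, or if a joint passes its speed limit or range.

## Working session

There is one attempt and no reset: what is moved stays moved. The work goes in short steps, Python scripts to look and compute and a tool call to move; the robot and the scene stay as the last step left them, time stands still between calls to the robot, and variables do not carry over. Pictures are saved under pics/ and viewed, at most 10 in all, crops included, and the job is handed in when it is done.

Besides the shell and the picture viewer there is one more tool, called as name(argument=value, ...) on one line, values as JSON. arm_command: Moves the arm, as the interface text tells. Its arguments: {"type":"object","properties":{"rows":{"type":"array"},"newtons":{"type":"number"}},"required":["rows"]}

```bash
mkdir -p pics; cat > h.py <<'E'
import numpy as np, cv2
from scipy.spatial.transform import Rotation as R
from rig import r, eyes
def toolT():
    s=r.observe(); T=np.eye(4); T[:3,:3]=R.from_euler('xyz',s['eef_rot']).as_matrix(); T[:3,3]=s['eef_pos']; return T
def cam(name):
    """grab; returns picture, depth, K-params, world_from_camera"""
    p=eyes.camera_params(name); T=toolT()
    img,d=eyes.grab_frame(name)
    f=240/np.tan(np.radians(p['vfov'])/2)
    W=T@np.array(p['mount']) if name=='wrist' else np.linalg.inv(np.array(p['camera_from_world']))
    return img,d,(f,p['cx'],p['cy']),W
def cloud(d,k,W):
    v,u=np.mgrid[:480,:640]; f,cx,cy=k
    P=np.stack([(u-cx)/f*d,-(v-cy)/f*d,-d],-1)
    P=P@W[:3,:3].T+W[:3,3]; P[d==0]=np.nan; return P
def ray(u,v,z,k,W):
    f,cx,cy=k; D=W[:3,:3]@np.array([(u-cx)/f,-(v-cy)/f,-1]); o=W[:3,3]
    return o+D*(z-o[2])/D[2]
E
python3 - <<'E'
from h import *
print(r.observe()); 
for n in('scene','top'):
    print({a:b for a,b in eyes.camera_params(n).items()})
    img,d,k,W=cam(n); cv2.imwrite(f'pics/{n}1.png',img); np.savez(n+'1.npz',img=img,d=d,k=k,W=W)
print(eyes.camera_params('wrist'))
E
```

```text
{'clock': 0.0, 'q': array([-1.22675031e+00,  9.18802712e-02,  1.23191639e+00,  5.81760662e-06,
        1.81979587e+00, -5.67097342e-02]), 'joint_velocities': array([ 4.23128132e-04, -7.49528379e-04, -1.34717115e-05,  2.65882919e-04,
       -2.78214184e-03,  1.03076342e-03]), 'joint_efforts': array([-8.62829893e-04, -4.58745360e+01, -4.18017054e+01, -3.62743333e-05,
        1.18285208e-02,  2.49984276e-05]), 'eef_pos': array([ 0.23396576, -0.5521897 ,  0.23012083]), 'eef_rot': array([-3.13959631e+00, -1.18983636e-04,  4.00757059e-01]), 'contact_force': array([-1.4725156 ,  0.50463469,  0.23693182]), 'ft_torque': array([-0.00578403,  0.04486211,  0.00440757]), 'grip_force': 0.0, 'grip_width': 0.08533449035332787}
{'vfov': 56.31920411408732, 'cx': 320.23349418566903, 'cy': 230.5931305316535, 'camera_from_world': array([[ 0.63605147,  0.77144952, -0.01744051, -0.33357459],
       [-0.5138191 ,  0.44028398,  0.73630153,  0.18720778],
       [ 0.57569824, -0.4593644 ,  0.67642877, -1.30945464],
       [ 0.        ,  0.        ,  0.        ,  1.        ]])}
{'vfov': 56.79340618220334, 'cx': 314.49543762638103, 'cy': 231.61796117963468, 'camera_from_world': array([[-0.00693764, -0.99997193,  0.00282935, -0.01990249],
       [ 0.99458615, -0.00660685,  0.10370506, -0.53085087],
       [-0.10368346,  0.0035335 ,  0.99460407, -1.11595853],
       [ 0.        ,  0.        ,  0.        ,  1.        ]])}
{'vfov': 70.23095083984138, 'cx': 322.74225481670993, 'cy': 242.8293258116821, 'mount': array([[-6.43450583e-04,  9.54558835e-01,  2.98021839e-01,
         7.60539093e-02],
       [ 9.99999791e-01,  5.97825362e-04,  2.44247091e-04,
         1.05386698e-03],
       [ 5.49832043e-05,  2.98021935e-01, -9.54559020e-01,
        -1.43508034e-01],
       [ 0.00000000e+00,  0.00000000e+00,  0.00000000e+00,
         1.00000000e+00]])}
```

View pics/top1.png

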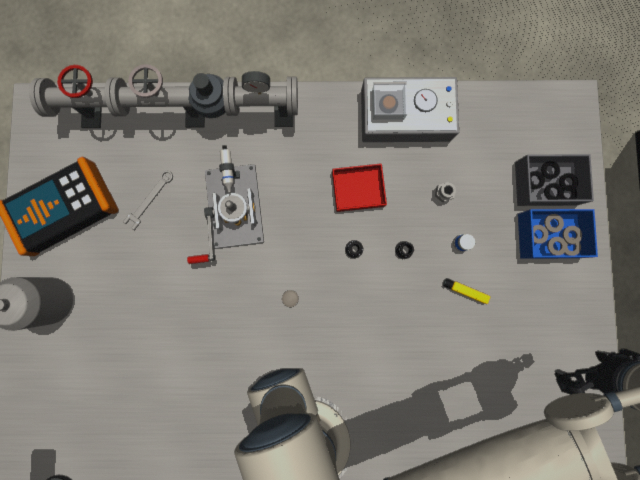

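View pics/scene1.png

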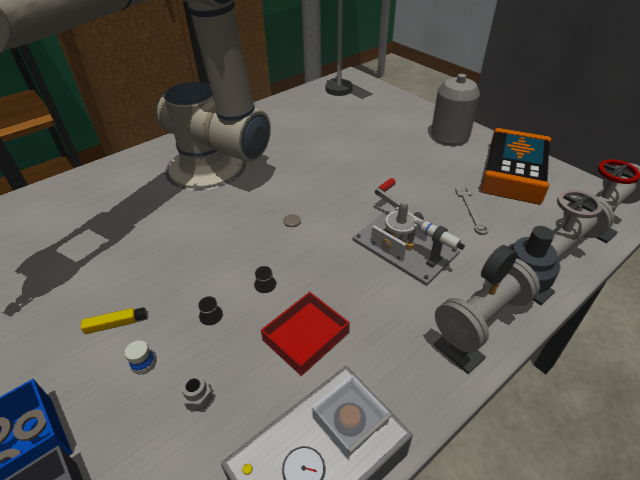

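The top view shows holders at (354,249) and (404,250), the tray at (359,188), the pin/table near (234,207) and the red grip at (199,259). The probe is at (226,165), towards +x of the stand. Next I'll measure these.

```bash
python3 - <<'E'
from h import *
z=np.load('top1.npz'); img,d,k,W=z['img'],z['d'],z['k'],z['W']; P=cloud(d,k,W)
for n,(u,v) in dict(hA=(354,249),hB=(404,250),table=(234,212),counter=(300,320)).items(): print(n,P[v,u].round(4))
hsv=cv2.cvtColor(img,cv2.COLOR_BGR2HSV)
red=((hsv[...,0]<8)|(hsv[...,0]>172))&(hsv[...,1]>150)&(hsv[...,2]>80)
def blob(m,x0,y0,x1,y1):
    mm=np.zeros(m.shape,bool); mm[y0:y1,x0:x1]=m[y0:y1,x0:x1]; return mm
for n,b in dict(tray=(320,150,400,225),grip=(180,245,215,275)).items():
    m=blob(red,*b); v,u=np.nonzero(m); q=P[m]; (c,s,a)=cv2.minAreaRect(np.c_[u,v].astype(np.float32))
    print(n,c,s,a,'z pct',np.nanpercentile(q[:,2],[5,50,95]).round(4),ray(c[0],c[1],.035 if n=='tray' else .06,k,W).round(4))
    if n=='grip':
        qq=q[~np.isnan(q[:,0])]; qq=qq[qq[:,2]>.04]; print(qq.mean(0),np.linalg.svd(qq-qq.mean(0))[2][0])
dark=(img.max(2)<70)
for x in(354,404):
    m=blob(P[...,2]>.03,x-20,228,x+20,270); v,u=np.nonzero(m); q=P[m]
    top=q[q[:,2]>.038]; c,rad=cv2.minEnclosingCircle(top[:,:2].astype(np.float32)); print('holder',len(q),c,rad,np.percentile(q[:,2],[50,95,100]))
S=blob(P[...,2]>.11,215,180,260,230); v,u=np.nonzero(S); print('pin top pts',P[S][:30].round(4),list(zip(u,v))[:30])
S=blob((P[...,2]>.072)&(P[...,2]<.084),210,185,255,235); t=P[S]; c,rad=cv2.minEnclosingCircle(t[:,:2].astype(np.float32)); print('table',c,rad)
S=blob((P[...,2]>.008)&(P[...,2]<.018),190,150,275,260); t=P[S]; print('base',cv2.minAreaRect(t[:,:2].astype(np.float32)))
big=cv2.resize(img[140:280,170:290],None,fx=5,fy=5,interpolation=cv2.INTER_CUBIC);cv2.imwrite('pics/stand.png',cv2.resize(big,(514,600)))
E
```

```text
hA [ 0.4871 -0.1273 -0.0021]
hB [ 0.4834 -0.2583  0.0013]
table [0.5758 0.1756 0.0765]
counter [0.3042 0.0154 0.0004]
tray (358.8231506347656, 186.9085235595703) (41.963985443115234, 50.46721267700195) 83.6598129272461 z pct [0.0002 0.0044 0.0345] [ 0.6455 -0.139   0.035 ]
grip (197.73080444335938, 258.8461608886719) (6.573840618133545, 20.093626022338867) 82.87498474121094 z pct [0.0642 0.0681 0.0714] [0.4612 0.2672 0.06  ]
[0.46096062 0.26502932 0.06783096] [-0.10749546  0.99415018  0.01049471]
holder 120 (0.4877432882785797, -0.12594275176525116) 0.018004823476076126 [0.04144539 0.04470522 0.04662532]
holder 108 (0.48452192544937134, -0.2571076452732086) 0.018122198060154915 [0.04096816 0.04520581 0.04614741]
pin top pts [[0.5986 0.1829 0.1176]
 [0.5989 0.1808 0.1162]
 [0.5962 0.1875 0.1181]
 [0.5952 0.1841 0.1234]
 [0.5944 0.1809 0.1277]
 [0.595  0.1792 0.1243]
 [0.5952 0.177  0.1234]
 [0.596  0.1755 0.1185]
 [0.5935 0.1873 0.1192]
 [0.5927 0.1839 0.1241]
 [0.5928 0.1817 0.1235]
 [0.5919 0.1784 0.1284]
 [0.5926 0.1768 0.1241]
 [0.5932 0.175  0.1209]
 [0.5939 0.1735 0.1167]
 [0.59
[... 793 characters left out ...]
t64(202)), (np.int64(232), np.int64(202)), (np.int64(225), np.int64(203)), (np.int64(226), np.int64(203)), (np.int64(227), np.int64(203)), (np.int64(228), np.int64(203)), (np.int64(229), np.int64(203)), (np.int64(230), np.int64(203)), (np.int64(231), np.int64(203)), (np.int64(232), np.int64(203)), (np.int64(233), np.int64(203)), (np.int64(225), np.int64(204)), (np.int64(226), np.int64(204)), (np.int64(227), np.int64(204)), (np.int64(228), np.int64(204)), (np.int64(229), np.int64(204)), (np.int64(230), np.int64(204))]
table (0.5889238119125366, 0.1809915155172348) 0.03629126399755478
base ((0.6032169461250305, 0.18854156136512756), (0.21056747436523438, 0.1339205503463745), 6.959185600280762)
```

View pics/stand.png

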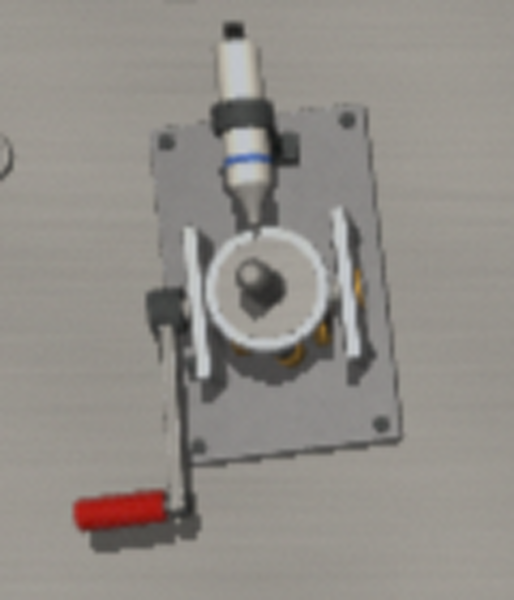

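The crop confirms the stand: pin axis near world (0.589, 0.181), yaw about 6.7°, and grip about (0.461, 0.265, 0.061). The base plate, table and grip measurements all match the given geometry. Next I'll look down at both holders.

arm_command(rows=[{"delta_pos":[373,-235,80],"yaw":16.3,"fingers":100},{"delta_pos":[373,-235,80],"yaw":16.3,"fingers":100},{"delta_pos":[373,-235,80],"yaw":16.3,"fingers":100},{"delta_pos":[373,-235,80],"yaw":16.3,"fingers":100},{"delta_pos":[373,-235,80],"yaw":16.3,"fingers":100},{"delta_pos":[373,-235,80],"yaw":16.3,"fingers":100},{"delta_pos":[373,-235,80],"yaw":16.3,"fingers":100},{"delta_pos":[373,-235,80],"yaw":16.3,"fingers":100},{"delta_pos":[373,-235,80],"yaw":16.3,"fingers":100},{"delta_pos":[373,-235,80],"yaw":16.3,"fingers":100},{"delta_pos":[373,-235,80],"yaw":16.3,"fingers":100},{"delta_pos":[373,-235,80],"yaw":16.3,"fingers":100}])

```text
clock: 1.3
eef_pos: [0.4854, -0.1914, 0.1513]
eef_rot: [3.141, 0.0, 0.116]
contact_force: [0.6, -0.2, 0.2]
grip_width: 0.0853
grip_force: 0.0
```

```bash
python3 - <<'E'
from h import *
s=r.observe(); print(s['clock'],s['eef_pos'],s['eef_rot'])
img,d,k,W=cam('wrist'); np.savez('w1.npz',img=img,d=d,k=k,W=W); cv2.imwrite('pics/w1.png',img)
P=cloud(d,k,W)
for x,y in((.4877,-.126),(.4845,-.257)):
    m=(np.hypot(P[...,0]-x,P[...,1]-y)<.03)&(P[...,2]>.037)&(P[...,2]<.047); t=P[m]
    c,rad=cv2.minEnclosingCircle(t[:,:2].astype(np.float32)); rr=np.hypot(*(t[:,:2]-c).T)
    print(len(t),np.array(c).round(4),round(rad,4),np.median(t[:,2]).round(4),'inner r pct',np.percentile(rr,[1,3,5,10]).round(4))
E
```

```text
1.3 [ 0.48540106 -0.19141405  0.15132642] [3.14113296e+00 4.19432277e-04 1.15536955e-01]
1306 [ 0.4888 -0.1255] 0.0182 0.0426 inner r pct [0.0092 0.0095 0.0096 0.0101]
1054 [ 0.4853 -0.2562] 0.0183 0.0424 inner r pct [0.0113 0.0114 0.0116 0.0119]
```

View pics/w1.png

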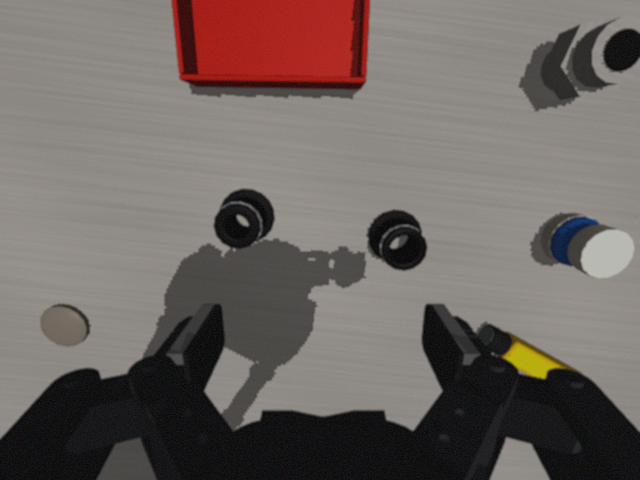

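The bores are clearly different. The left holder (y≈-0.126) has a bore radius of about 9.3 mm, so it's the tight one. The right holder (y≈-0.256) is about 11.5 mm, so it fits. I'll reject the tight one first.

arm_command(rows=[{"delta_pos":[10,-64,50],"yaw":0,"fingers":100},{"delta_pos":[10,-64,50],"yaw":0,"fingers":100},{"delta_pos":[10,-64,90],"yaw":0,"fingers":100},{"delta_pos":[10,-64,125],"yaw":0,"fingers":100},{"delta_pos":[10,-64,142],"yaw":0,"fingers":100},{"delta_pos":[10,-64,142],"yaw":0,"fingers":10},{"delta_pos":[10,-64,142],"yaw":0,"fingers":10},{"delta_pos":[10,-64,142],"yaw":0,"fingers":10},{"delta_pos":[10,-64,142],"yaw":0,"fingers":10},{"delta_pos":[10,-64,142],"yaw":0,"fingers":10},{"delta_pos":[10,-64,142],"yaw":0,"fingers":10}], newtons=40)

```text
clock: 2.45
eef_pos: [0.4897, -0.1267, 0.0117]
eef_rot: [3.139, -0.004, 0.116]
contact_force: [-1.2, -0.8, 6.5]
grip_width: 0.035
grip_force: 40.5
```

arm_command(rows=[{"delta_pos":[0,0,-50],"yaw":0,"fingers":10},{"delta_pos":[5,0,-70],"yaw":0,"fingers":10},{"delta_pos":[50,10,-70],"yaw":0,"fingers":10},{"delta_pos":[100,20,-70],"yaw":0,"fingers":10},{"delta_pos":[148,30,-65],"yaw":0,"fingers":10},{"delta_pos":[150,30,-40],"yaw":0,"fingers":10},{"delta_pos":[150,30,-20],"yaw":0,"fingers":10},{"delta_pos":[150,30,-8],"yaw":0,"fingers":10},{"delta_pos":[150,30,-8],"yaw":0,"fingers":10},{"delta_pos":[150,30,-8],"yaw":0,"fingers":65},{"delta_pos":[150,30,-8],"yaw":0,"fingers":65},{"delta_pos":[150,30,-8],"yaw":0,"fingers":65},{"delta_pos":[150,30,-8],"yaw":0,"fingers":65},{"delta_pos":[150,30,-50],"yaw":0,"fingers":65},{"delta_pos":[150,30,-90],"yaw":0,"fingers":65},{"delta_pos":[110,65,-110],"yaw":0,"fingers":100},{"delta_pos":[70,100,-110],"yaw":0,"fingers":100},{"delta_pos":[30,120,-110],"yaw":0,"fingers":100},{"delta_pos":[10,120,-110],"yaw":0,"fingers":100}])

```text
clock: 4.35
eef_pos: [0.5097, -0.2468, 0.1199]
eef_rot: [3.14, 0.0, 0.113]
contact_force: [0.2, -0.7, -0.1]
grip_width: 0.0851
grip_force: 0.0
```

```bash
python3 - <<'E'
from h import *
s=r.observe(); print(s['clock'],s['eef_pos'],s['eef_rot'])
img,d,k,W=cam('wrist'); cv2.imwrite('pics/w2.png',img)
P=cloud(d,k,W)
x,y=.485,-.2565
m=(np.hypot(P[...,0]-x,P[...,1]-y)<.03)&(P[...,2]>.037)&(P[...,2]<.047); t=P[m]
c,rad=cv2.minEnclosingCircle(t[:,:2].astype(np.float32)); rr=np.hypot(*(t[:,:2]-c).T)
print(len(t),np.array(c).round(4),round(rad,4),'inner r',np.percentile(rr,[1,5]).round(4))
T=np.linalg.inv(toolT()); print('delta tool mm',(T@[c[0],c[1],.008,1])[:3]*1000)
E
```

```text
4.35 [ 0.50971131 -0.24678335  0.1198893 ] [3.13976636e+00 2.00270512e-04 1.12923410e-01]
1243 [ 0.4855 -0.2563] 0.0182 inner r [0.0113 0.0117]
delta tool mm [-23.06740999   7.17832199 111.92408758]
```

View pics/w2.png

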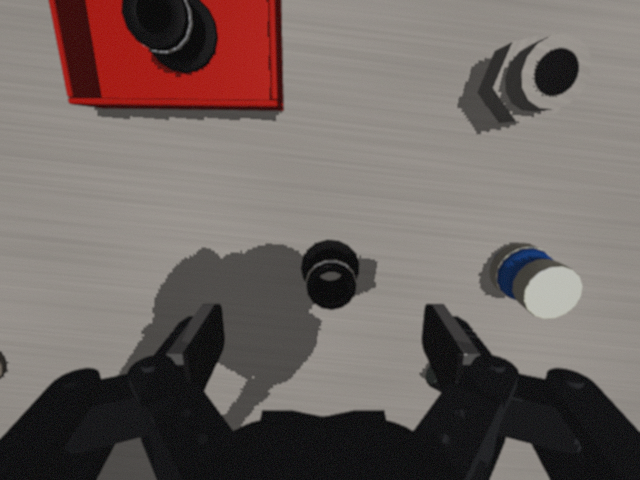

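The tight holder stands in the tray at about (165,25). The good holder is at (330,280). I'll approach above it and settle before the final descent.

arm_command(rows=[{"delta_pos":[-23,7,40],"yaw":0,"fingers":100},{"delta_pos":[-23,7,60],"yaw":0,"fingers":100},{"delta_pos":[-23,7,60],"yaw":0,"fingers":100},{"delta_pos":[-23,7,60],"yaw":0,"fingers":100},{"delta_pos":[-23,7,60],"yaw":0,"fingers":100}])

```text
clock: 4.9
eef_pos: [0.4916, -0.2538, 0.0614]
eef_rot: [3.14, -0.003, 0.117]
contact_force: [0.2, 0.2, 0.3]
grip_width: 0.0854
grip_force: 0.0
```

arm_command(rows=[{"delta_pos":[-6,2,10],"yaw":0,"fingers":100},{"delta_pos":[-6,2,30],"yaw":0,"fingers":100},{"delta_pos":[-6,2,48],"yaw":0,"fingers":100},{"delta_pos":[-6,2,48],"yaw":0,"fingers":100},{"delta_pos":[-6,2,48],"yaw":0,"fingers":10},{"delta_pos":[-6,2,48],"yaw":0,"fingers":10},{"delta_pos":[-6,2,48],"yaw":0,"fingers":10},{"delta_pos":[-6,2,48],"yaw":0,"fingers":10},{"delta_pos":[-6,2,48],"yaw":0,"fingers":10},{"delta_pos":[-6,2,48],"yaw":0,"fingers":10}])

```text
clock: 5.9
eef_pos: [0.4852, -0.2566, 0.0127]
eef_rot: [3.14, -0.002, 0.116]
contact_force: [-0.8, -0.3, 6.2]
grip_width: 0.034
grip_force: 41.0
```

arm_command(rows=[{"delta_pos":[0,0,-40],"yaw":0,"fingers":10},{"delta_pos":[0,0,-90],"yaw":0,"fingers":10},{"delta_pos":[95,-430,-175],"yaw":0,"fingers":10},{"delta_pos":[95,-430,-175],"yaw":0,"fingers":10},{"delta_pos":[95,-430,-175],"yaw":0,"fingers":10},{"delta_pos":[95,-430,-175],"yaw":0,"fingers":10},{"delta_pos":[95,-430,-175],"yaw":0,"fingers":10},{"delta_pos":[95,-430,-175],"yaw":0,"fingers":10},{"delta_pos":[95,-430,-175],"yaw":0,"fingers":10},{"delta_pos":[95,-430,-175],"yaw":0,"fingers":10},{"delta_pos":[95,-430,-175],"yaw":0,"fingers":10},{"delta_pos":[95,-430,-175],"yaw":0,"fingers":10},{"delta_pos":[95,-430,-175],"yaw":0,"fingers":10},{"delta_pos":[95,-430,-175],"yaw":0,"fingers":10},{"delta_pos":[95,-430,-175],"yaw":0,"fingers":10},{"delta_pos":[95,-430,-175],"yaw":0,"fingers":10}])

```text
clock: 7.5
eef_pos: [0.529, 0.1806, 0.1861]
eef_rot: [3.141, 0.0, 0.114]
contact_force: [0.2, 0.1, -0.9]
grip_width: 0.0341
grip_force: 40.5
```

```bash
python3 - <<'E'
from h import *
s=r.observe(); print(s['clock'],s['eef_pos'],s['eef_rot'],s['grip_width'])
img,d,k,W=cam('wrist'); cv2.imwrite('pics/w3.png',img)
P=cloud(d,k,W)
near=np.hypot(P[...,0]-.589,P[...,1]-.181)<.045
m=near&(P[...,2]>.072)&(P[...,2]<.082); t=P[m]; c,rad=cv2.minEnclosingCircle(t[:,:2].astype(np.float32)); print('table',len(t),c,rad,np.median(t[:,2]))
m=(np.hypot(P[...,0]-.589,P[...,1]-.181)<.015)&(P[...,2]>.1245)&(P[...,2]<.131); t=P[m]; print('tip',len(t),t.mean(0), cv2.minEnclosingCircle(t[:,:2].astype(np.float32)))
# held holder: dark points around tool axis
T=np.linalg.inv(toolT()); Q=P@T[:3,:3].T+T[:3,3]
m=(np.abs(Q[...,1])<.03)&(np.abs(Q[...,0])<.03)&(np.abs(Q[...,2])<.05); t=Q[m]; print('held z range (tool)',np.percentile(t,[1,50,99],axis=0).round(4))
E
```

```text
7.5 [0.52896439 0.18063864 0.18605204] [3.14139280e+00 3.45264845e-04 1.14279074e-01] 0.034065589185912036
table 7007 (0.589748203754425, 0.18211323022842407) 0.03598220273852348 0.07810318515270143
tip 428 [0.58993845 0.18210224 0.12708787] ((0.5895600914955139, 0.18225489556789398), 0.007350897416472435)
held z range (tool) [[-0.0144 -0.0282 -0.0491]
 [ 0.01    0.0008 -0.0257]
 [ 0.0225  0.0288  0.0085]]
```

View pics/w3.png

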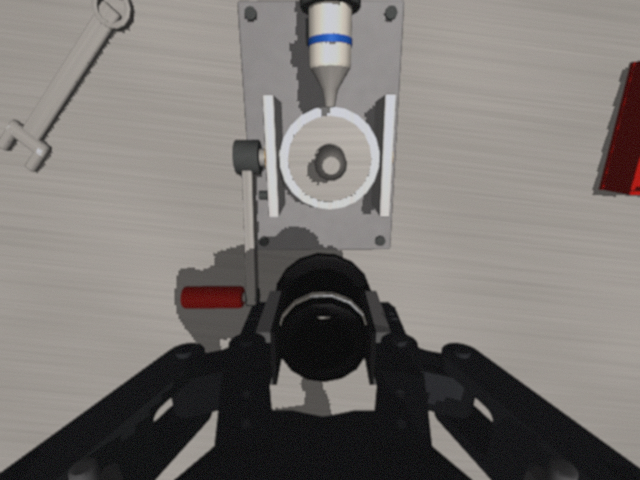

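The wrist view shows the pin tip at about (331,162). It measures (0.5897, 0.1821, 0.127), which matches the expected height. The holder is held upright. Now moving above the pin.

arm_command(rows=[{"delta_pos":[45,4,0],"yaw":0,"fingers":10},{"delta_pos":[60,5.5,15],"yaw":0,"fingers":10},{"delta_pos":[60,5.5,20],"yaw":0,"fingers":10},{"delta_pos":[60,5.5,20],"yaw":0,"fingers":10},{"delta_pos":[60,5.5,20],"yaw":0,"fingers":10},{"delta_pos":[60,5.5,20],"yaw":0,"fingers":10}])

```text
clock: 8.15
eef_pos: [0.5889, 0.1835, 0.1677]
eef_rot: [-3.141, -0.002, 0.116]
contact_force: [-0.6, 0.1, 0.2]
grip_width: 0.0342
grip_force: 40.4
```

arm_command(rows=[{"delta_pos":[0.7,1.5,10],"yaw":0,"fingers":10},{"delta_pos":[0.7,1.5,22],"yaw":0,"fingers":10},{"delta_pos":[0.7,1.5,30],"yaw":0,"fingers":10},{"delta_pos":[0.7,1.5,36],"yaw":0,"fingers":10},{"delta_pos":[0.7,1.5,42],"yaw":0,"fingers":10},{"delta_pos":[0.7,1.5,46],"yaw":0,"fingers":10},{"delta_pos":[0.7,1.5,46],"yaw":0,"fingers":10}])

```text
clock: 8.85
eef_pos: [0.5897, 0.182, 0.1194]
eef_rot: [3.141, 0.001, 0.116]
contact_force: [-0.4, 0.4, -0.3]
grip_width: 0.034
grip_force: 40.4
```

arm_command(rows=[{"delta_pos":[0,0,6],"yaw":0,"fingers":10},{"delta_pos":[0,0,12],"yaw":0,"fingers":10},{"delta_pos":[0,0,18],"yaw":0,"fingers":10},{"delta_pos":[0,0,24],"yaw":0,"fingers":10},{"delta_pos":[0,0,27],"yaw":0,"fingers":10},{"delta_pos":[0,0,28],"yaw":0,"fingers":10},{"delta_pos":[0,0,28],"yaw":0,"fingers":10}])

```text
clock: 9.55
eef_pos: [0.59, 0.182, 0.0921]
eef_rot: [-3.142, 0.0, 0.116]
contact_force: [0.2, 0.2, -0.9]
grip_width: 0.0341
grip_force: 40.4
```

arm_command(rows=[{"delta_pos":[0,0,0],"yaw":0,"fingers":60},{"delta_pos":[0,0,0],"yaw":0,"fingers":60},{"delta_pos":[0,0,0],"yaw":0,"fingers":60},{"delta_pos":[0,0,0],"yaw":0,"fingers":60},{"delta_pos":[0,0,-30],"yaw":0,"fingers":60},{"delta_pos":[0,0,-75],"yaw":0,"fingers":60},{"delta_pos":[-40,0,-95],"yaw":0,"fingers":60},{"delta_pos":[-60,0,-95],"yaw":0,"fingers":60},{"delta_pos":[-60,0,-95],"yaw":0,"fingers":60},{"delta_pos":[-60,0,-95],"yaw":0,"fingers":60},{"delta_pos":[-60,0,-95],"yaw":0,"fingers":60}])

```text
clock: 10.65
eef_pos: [0.5307, 0.175, 0.1865]
eef_rot: [3.141, 0.001, 0.116]
contact_force: [-1.0, 0.3, 0.2]
grip_width: 0.0512
grip_force: 0.0
```

```bash
python3 - <<'E'
from h import *
s=r.observe(); print(s['clock'],s['eef_pos'],s['eef_rot'],s['grip_width'])
img,d,k,W=cam('wrist'); cv2.imwrite('pics/w4.png',img)
P=cloud(d,k,W)
rr=np.hypot(P[...,0]-.5897,P[...,1]-.1821)
m=(rr>.0125)&(rr<.0175)&(P[...,2]>.1); t=P[m]; print('top ring z (home .119)',len(t),np.percentile(t[:,2],[5,50,95]))
t=P[(rr<.03)&(P[...,2]>.115)&(P[...,2]<.1225)];print('ring centre',cv2.minEnclosingCircle(t[:,:2].astype(np.float32)))
hsv=cv2.cvtColor(img,cv2.COLOR_BGR2HSV)
red=((hsv[...,0]<8)|(hsv[...,0]>172))&(hsv[...,1]>150)&(hsv[...,2]>60)&(np.hypot(P[...,0]-.46,P[...,1]-.265)<.06)&(P[...,2]>.04)
q=P[red]; print('grip',len(q),q.mean(0) if len(q) else 0, np.percentile(q,[1,99],axis=0) if len(q) else 0)
E
```

```text
10.65 [0.53074571 0.17501003 0.18650175] [3.14138304e+00 8.62891742e-04 1.16113518e-01] 0.05120632941593838
top ring z (home .119) 1225 [0.11834514 0.11953657 0.12065662]
ring centre ((0.5903059244155884, 0.18123215436935425), 0.018039140850305557)
grip 1084 [0.4655979  0.26713031 0.06908292] [[0.45583187 0.2432266  0.06387369]
 [0.47351924 0.29075645 0.07181101]]
```

View pics/w4.png

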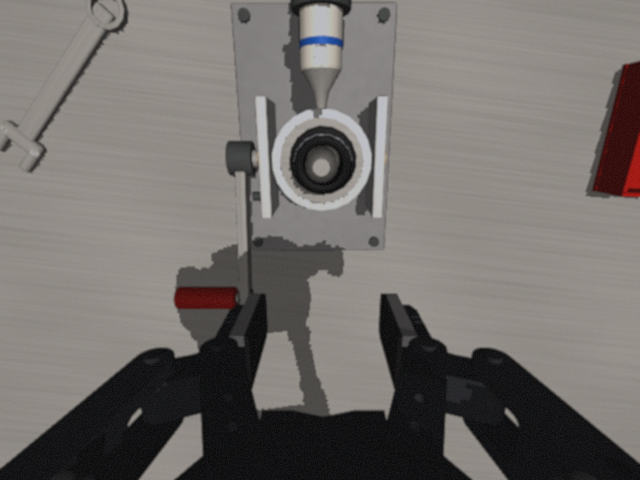

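The holder is home: its rim is at z≈0.1195 (0.119 expected) and it's centred on the pin within 1 mm. Now I'll turn 90° and move above the red grip.

arm_command(rows=[{"delta_pos":[-40,-50,0],"yaw":-8.5,"fingers":85},{"delta_pos":[-56,-104,20],"yaw":-17,"fingers":85},{"delta_pos":[-56,-104,40],"yaw":-25.5,"fingers":85},{"delta_pos":[-56,-104,40],"yaw":-34,"fingers":85},{"delta_pos":[-56,-104,40],"yaw":-42.5,"fingers":85},{"delta_pos":[-56,-104,40],"yaw":-51,"fingers":85},{"delta_pos":[-56,-104,40],"yaw":-59.5,"fingers":85},{"delta_pos":[-56,-104,40],"yaw":-68,"fingers":85},{"delta_pos":[-56,-104,40],"yaw":-76.5,"fingers":85},{"delta_pos":[-56,-104,40],"yaw":-85,"fingers":85},{"delta_pos":[-56,-104,40],"yaw":-90,"fingers":85},{"delta_pos":[-56,-104,40],"yaw":-90,"fingers":85},{"delta_pos":[-56,-104,40],"yaw":-90,"fingers":85},{"delta_pos":[-56,-104,40],"yaw":-90,"fingers":85}])

```text
clock: 12.1
eef_pos: [0.4628, 0.2719, 0.1469]
eef_rot: [-3.141, 0.0, 1.685]
contact_force: [0.0, 0.3, 0.1]
grip_width: 0.0725
grip_force: 0.0
```

```bash
python3 - <<'E'
from h import *
s=r.observe(); print(s['clock'],s['eef_pos'],s['eef_rot'],s['q'])
img,d,k,W=cam('wrist'); cv2.imwrite('pics/w5.png',img)
P=cloud(d,k,W)
hsv=cv2.cvtColor(img,cv2.COLOR_BGR2HSV)
red=((hsv[...,0]<8)|(hsv[...,0]>172))&(hsv[...,1]>150)&(hsv[...,2]>40)&(np.hypot(P[...,0]-.46,P[...,1]-.265)<.06)&(P[...,2]>.04)
T=np.linalg.inv(toolT()); q=P[red]@T[:3,:3].T+T[:3,3]
print('grip tool',len(q),np.percentile(q,[1,50,99],axis=0).round(4))
top=q[q[:,2]<np.percentile(q[:,2],3)+.002]; print('crest',np.median(top,axis=0))
print('model',(T@[.4635,.2675,.0605,1])[:3])
E
```

```text
12.1 [0.46284018 0.27188071 0.14694941] [-3.14104143e+00  1.93614949e-04  1.68524123e+00] [ 4.67728707e-01 -7.91279254e-02  1.55050059e+00  9.10008693e-06
  1.67080416e+00  3.53284767e-01]
grip tool 1834 [[-0.0289 -0.01    0.0752]
 [-0.0015 -0.001   0.0775]
 [ 0.0219  0.0074  0.0843]]
crest [-0.00285133 -0.00106763  0.07655271]
model [-0.00438715  0.00021046  0.08652977]
```

View pics/w5.png

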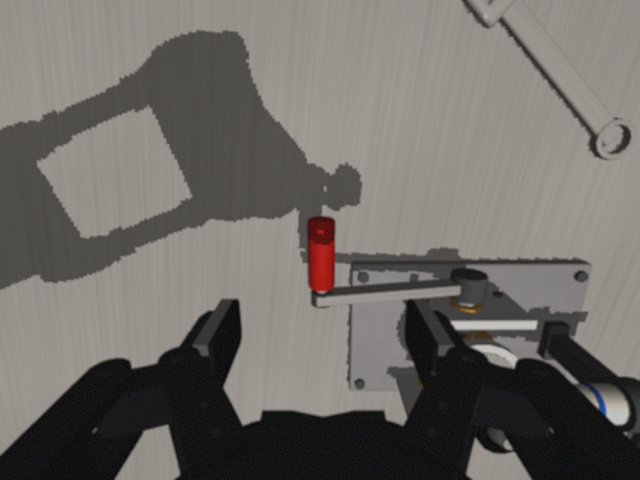

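The grip is centred between the fingers at (320,255), with its crest at z≈0.070 as expected. Descending and pinching.

arm_command(rows=[{"delta_pos":[0,-1,45],"yaw":0,"fingers":85},{"delta_pos":[0,-1,85],"yaw":0,"fingers":85},{"delta_pos":[0,-1,106],"yaw":0,"fingers":85},{"delta_pos":[0,-1,106],"yaw":0,"fingers":85},{"delta_pos":[0,-1,106],"yaw":0,"fingers":85},{"delta_pos":[0,-1,106],"yaw":0,"fingers":0},{"delta_pos":[0,-1,106],"yaw":0,"fingers":0},{"delta_pos":[0,-1,106],"yaw":0,"fingers":0},{"delta_pos":[0,-1,106],"yaw":0,"fingers":0},{"delta_pos":[0,-1,106],"yaw":0,"fingers":0},{"delta_pos":[0,-1,106],"yaw":0,"fingers":0},{"delta_pos":[0,-1,106],"yaw":0,"fingers":0},{"delta_pos":[0,-1,106],"yaw":0,"fingers":0}], newtons=40)

```text
clock: 13.45
eef_pos: [0.4615, 0.2719, 0.0422]
eef_rot: [-3.141, -0.0, 1.687]
contact_force: [-3.9, -0.1, 5.9]
grip_width: 0.0187
grip_force: 39.0
```

arm_command(rows=[{"delta_pos":[0,2.8,-12],"yaw":0,"fingers":0},{"delta_pos":[0,6.8,-23.7],"yaw":0,"fingers":0},{"delta_pos":[0,12,-34.9],"yaw":0,"fingers":0},{"delta_pos":[0,18.4,-45.5],"yaw":0,"fingers":0},{"delta_pos":[0,25.8,-55.3],"yaw":0,"fingers":0},{"delta_pos":[0,34.2,-64.4],"yaw":0,"fingers":0},{"delta_pos":[0,43.6,-72.5],"yaw":0,"fingers":0},{"delta_pos":[0,43.6,-72.5],"yaw":0,"fingers":0},{"delta_pos":[0,43.6,-72.5],"yaw":0,"fingers":0}])

```text
clock: 14.35
eef_pos: [0.5008, 0.2768, 0.1183]
eef_rot: [-3.133, -0.0, 1.689]
contact_force: [-27.8, -5.5, 19.8]
grip_width: 0.0187
grip_force: 40.0
```

arm_command(rows=[{"delta_pos":[0,0,0],"yaw":0,"fingers":0},{"delta_pos":[0,0,0],"yaw":0,"fingers":0},{"delta_pos":[0,0,0],"yaw":0,"fingers":0}])

```text
clock: 14.65
eef_pos: [0.5007, 0.2767, 0.1182]
eef_rot: [-3.133, -0.0, 1.689]
contact_force: [-26.3, -4.2, 19.6]
grip_width: 0.0186
grip_force: 39.9
```

```bash
python3 - <<'E'
from h import *
s=r.observe(); print(s['clock'],s['eef_pos'],s['contact_force'],s['ft_torque'],s['joint_velocities'].round(3))
img,d,k,W=cam('wrist'); P=cloud(d,k,W); np.savez('w6.npz',img=img,P=P)
hsv=cv2.cvtColor(img,cv2.COLOR_BGR2HSV)
red=((hsv[...,0]<8)|(hsv[...,0]>172))&(hsv[...,1]>150)&(hsv[...,2]>40)&(hsv[...,2]>0)
S=R.from_euler('z',.116).as_matrix().T
q=(P[red]-[.5897,.1817,0])@S.T; q=q[(q[:,1]>.06)&(q[:,1]<.15)]
print('grip in stand',len(q),np.percentile(q,[2,50,98],axis=0).round(4))
print('tcp in stand',S@(s['eef_pos']-[.5897,.1817,0]))
cv2.imwrite('pics/w6.png',img)
E
```

```text
14.65 [0.50071854 0.27673316 0.118197  ] [-26.31136473  -4.15692692  19.6045819 ] [-0.98051964  4.91055028  0.00500124] [ 0.     0.002 -0.     0.    -0.001  0.001]
grip in stand 5109 [[-0.086   0.0763  0.13  ]
 [-0.0771  0.1051  0.1386]
 [-0.0682  0.1263  0.1408]]
tcp in stand [-0.07738432  0.10469321  0.118197  ]
```

View pics/w6.png

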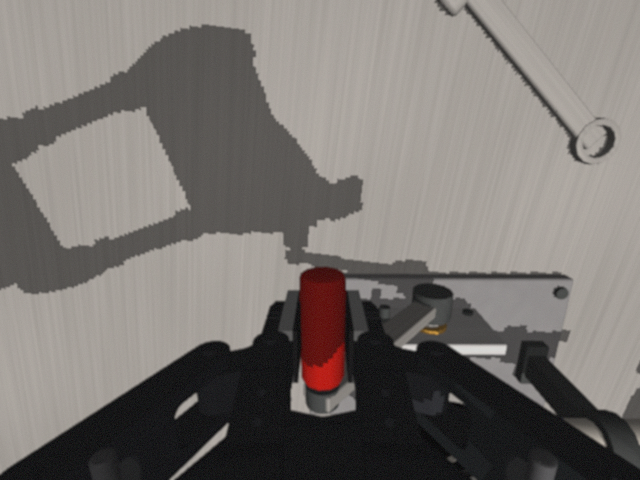

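The grip has slid about 6 mm towards the fingertips and the lever is at about 0.69 rad. The side force is just from the pinch friction. I'll ease the grip and carry on round the arc.

arm_command(rows=[{"delta_pos":[0,0,0],"yaw":0,"fingers":0},{"delta_pos":[0,0,0],"yaw":0,"fingers":0},{"delta_pos":[0,5,-3.7],"yaw":0,"fingers":0},{"delta_pos":[0,10.1,-7.1],"yaw":0,"fingers":0},{"delta_pos":[0,15.5,-10.3],"yaw":0,"fingers":0},{"delta_pos":[0,20.9,-13.1],"yaw":0,"fingers":0},{"delta_pos":[0,26.5,-15.7],"yaw":0,"fingers":0},{"delta_pos":[0,32.2,-17.9],"yaw":0,"fingers":0},{"delta_pos":[0,32.2,-17.9],"yaw":0,"fingers":0},{"delta_pos":[0,32.2,-17.9],"yaw":0,"fingers":0}], newtons=22)

```text
clock: 15.7
eef_pos: [0.5366, 0.281, 0.1376]
eef_rot: [3.14, -0.002, 1.688]
contact_force: [-13.0, -3.1, 17.2]
grip_width: 0.0185
grip_force: 41.1
```

arm_command(rows=[{"delta_pos":[0,6,-2],"yaw":0,"fingers":0},{"delta_pos":[0,12,-3.6],"yaw":0,"fingers":0},{"delta_pos":[0,18,-5],"yaw":0,"fingers":0},{"delta_pos":[0,24,-6],"yaw":0,"fingers":0},{"delta_pos":[0,30,-6.7],"yaw":0,"fingers":0},{"delta_pos":[0,36.3,-7],"yaw":0,"fingers":0},{"delta_pos":[0,42.5,-7],"yaw":0,"fingers":0},{"delta_pos":[0,48.6,-6.8],"yaw":0,"fingers":0},{"delta_pos":[0,55,-6.2],"yaw":0,"fingers":0},{"delta_pos":[0,61.5,-5.3],"yaw":0,"fingers":0},{"delta_pos":[0,61.5,-5.3],"yaw":0,"fingers":0},{"delta_pos":[0,61.5,-5.3],"yaw":0,"fingers":0},{"delta_pos":[0,61.5,-5.3],"yaw":0,"fingers":0}])

```text
clock: 17.0
eef_pos: [0.5985, 0.2883, 0.1402]
eef_rot: [3.139, -0.001, 1.688]
contact_force: [-3.2, 1.4, 4.9]
grip_width: 0.0189
grip_force: 42.6
```

```bash
python3 - <<'E'
from h import *
s=r.observe(); print(s['clock'],s['eef_pos'],s['contact_force'],s['grip_force'])
S=R.from_euler('z',.116).as_matrix().T; o=np.array([.5897,.1817,0])
print('tcp in stand',S@(s['eef_pos']-o))
img,d,k,W=cam('wrist'); P=cloud(d,k,W)
hsv=cv2.cvtColor(img,cv2.COLOR_BGR2HSV)
red=((hsv[...,0]<8)|(hsv[...,0]>172))&(hsv[...,1]>150)&(hsv[...,2]>40)
q=(P[red]-o)@S.T; q=q[(q[:,1]>.06)&(q[:,1]<.15)]
print('grip in stand',len(q),np.percentile(q,[2,50,98],axis=0).round(4)); g=np.percentile(q,[2,98],axis=0)
x,zz=g[:,0].mean(),g[1,2]-.010-.04; print('angle',np.arctan2(zz,-x)-np.radians(10),np.hypot(x,zz))
for n in('top','scene'):
    i2,d2,k2,W2=cam(n); Q=cloud(d2,k2,W2); rr=np.hypot(Q[...,0]-.589,Q[...,1]-.181)
    t=Q[(rr<.018)&(rr>.0125)&(Q[...,2]>.1)&(Q[...,2]<.15)]; print(n,'ring z',len(t),np.percentile(t[:,2],[10,50,90]) if len(t) else 0)
    if n=='top':
        m=(np.hypot(Q[...,0]-.64,Q[...,1]+.139)<.045)&(Q[...,2]>.04);print('reject',Q[m].mean(0))
    else: cv2.imwrite('pics/s2.png',cv2.resize(i2[120:330,240:500],(780,600)))
E
```

```text
17.0 [0.59853531 0.28828817 0.1401795 ] [-3.20223802  1.36036918  4.86857255] 42.64605224132538
tcp in stand [0.02111245 0.10484925 0.1401795 ]
grip in stand 5457 [[0.0123 0.0766 0.1564]
 [0.0213 0.1057 0.1651]
 [0.0301 0.1265 0.1673]]
angle 1.5748559903793367 0.1191754857185738
top ring z 113 [0.11360407 0.13198269 0.13496722]
reject [ 0.63873523 -0.13939642  0.04519042]
scene ring z 238 [0.10598795 0.1238846  0.1349283 ]
```

View pics/s2.png

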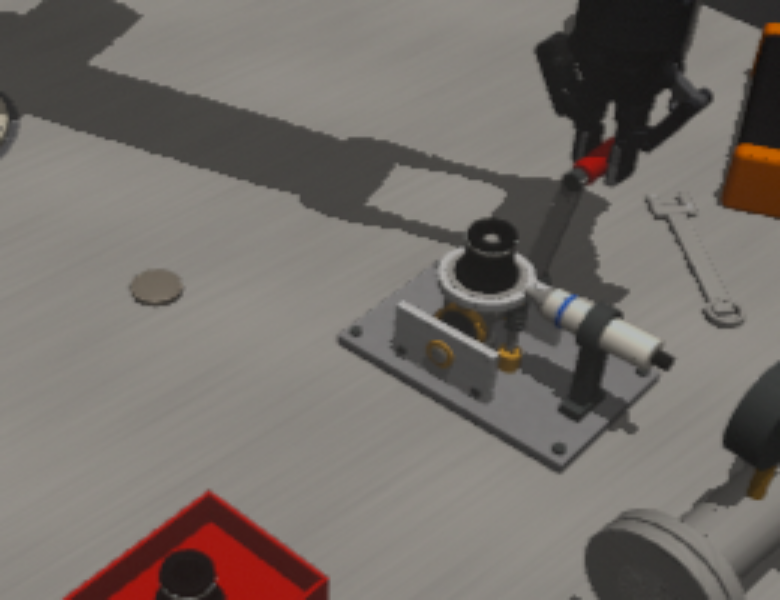

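The lever is at about 1.575 rad and held by the fingers. The table is raised, with the good holder home at the probe, and the reject stands in the tray. Handing in.

```bash
python3 -c "
from rig import r
s=r.observe(); print(s['joint_velocities'].round(3)); print(r.close_job())"
```

```text
[0.002 0.001 0.    0.001 0.001 0.002]
the job is handed in; nothing more can be done
None
```

I handed the job in at about 17 s, but the hand-in gave no verdict: the fitting holder is home on the gauge pin, the tight one is in the reject tray, and the fingers are holding the lever at about 1.57 rad with the lift table up.

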